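# Hang the sieve in the flour sifter and lock its bayonet

### The job

Fit the loose round sieve into the bench flour sifter: let it down so that its three lugs go through the gaps of the bayonet ring and it hangs level on the ledge inside, then turn it clockwise (seen from above) until the lugs drop into their locking notches, and let go. Feel your way and do not force the sifter or its ring; leave the bowl, jar, scraper and brush where they are.

Things in the scene. Friction and masses are not known exactly. Their poses are not given: they have to be found in the camera images.
- sieve: Loose round flour sieve, about 0.35 kg. Steel drum 160 mm across outside (the lowest 12 mm taper in to 152 mm), 50 mm high, open above, mesh near the bottom, three lugs outside, a black lifting bar across. Origin: centre of the drum's underside; z up the axis, x along the bar towards its end with a brass dot. Starts level on the table.
- bar_center (a point): Middle of the sieve's lifting bar, where to grip it: on the axis, 76 mm above the sieve's origin, axes as the sieve. The bar lies along x: 158 mm long, 12 mm wide (y), 14 mm high, underside 19 mm above the drum's rim.
- lug (a point): One of the sieve's three like brass lugs: middle of its underside at the outer end, on the sieve's +x, 94 mm from the axis, 32 mm above the sieve's origin. The others stand 120 and 240 degrees on about z. Each is 12 mm wide, 6 mm high and runs 14 mm out from the drum. Any lug fits any gap.
- sifter: Bench flour sifter, fixed: white motor base (radius 105 mm), steel pan above, chute towards its +x over the catch bowl, bayonet ring on top. Origin: centre of its underside, z up. The sieve's underside is 120 mm above this origin with its lugs resting on the ring's lip, 107 mm with them on the ledge, 101 mm with them down in the notches. More than about 40 N harms it.
- ring_center (a point): Centre of the bayonet ring at its top face, 152 mm above the sifter's origin, axes as the sifter. Outer radius 102 mm, bore 167 mm across. Its lip is 4 mm thick; 13 mm below the ring's top lies the ledge, leaving 9 mm of height between ledge and lip. Pan and ring stand on rubber: they give 1 mm per 5 N down and 1 degree per 1 Nm of twist, not sideways.
- gap_mark (a point): Nominal place, on the machine, of one entry gap: at the ring's top, 90 mm from the axis, on the sifter's +x. Three gaps in the lip, 17 mm wide, 120 degrees apart, green marks either side. The ring is clamped without an index: it really sits turned up to 10 degrees either way about z from this point, which does not show it. It does not slip in use.
- notch_mark (a point): Nominal place of one locking notch, 30 degrees clockwise (from above) of gap_mark, to be shifted with the ring like it. From each gap the ledge runs clockwise to such a notch, 15.5 mm wide, 6 mm deeper than the ledge, below a red mark on the lip. A solid stop is the notch's far wall; another bars turning anticlockwise from the gap.
- catch_bowl: White bowl, 124 mm across, 50 mm high, standing under the sifter's chute. Bystander. Origin: centre of its underside.
- jar: Clear lidded jar with green cap, 68 mm diameter, 115 mm high, standing between sieve and sifter. Bystander. Origin: centre of its underside.
- scraper: Steel dough scraper with wooden back, about 125 x 130 x 21 mm, lying flat. Bystander. Origin: on the table under it.
- brush: Flour brush lying flat. Bystander. Origin: on the table under it.

How it is judged (in metres and radians):
On the way:
1. the sieve hangs level in the ring with its lugs through the gaps, on the ledge (horizontal distance between sieve and ring_center below 0.006 m and z of sieve in the frame of sifter between 0.1045 and 0.1105 m and angle between sieve's own z axis and vertical below 0.06 rad), for 0.1 s.
At the end, for the whole second after the job is handed in: The sieve hangs released and still in the ring, centred within 6 mm and level within 0.03 rad, its underside 98 to 103.3 mm above the sifter's origin: all three lugs are down in their notches (a sieve merely on the ledge stands at 107 mm) (horizontal distance between sieve and ring_center below 0.006 m and z of sieve in the frame of sifter between 0.098 and 0.1033 m and angle between sieve's own z axis and vertical below 0.03 rad and linear speed of sieve below 0.01 m/s); the robot touches nothing.
It fails at once if the sifter or its ring is forced (more than 40 N) (contact force between sifter and anything else above 40 N).
It fails at once if the catch bowl is shifted by more than 20 mm (distance of catch_bowl from where it was at the start of the episode above 0.02 m).
It fails at once if the jar is shifted by more than 20 mm (distance of jar from where it was at the start of the episode above 0.02 m).
It fails at once if the scraper is shifted by more than 20 mm (distance of scraper from where it was at the start of the episode above 0.02 m).
It fails at once if the brush is shifted by more than 20 mm (distance of brush from where it was at the start of the episode above 0.02 m).
It also fails if it takes over 64 s, if anything falls off the work surface, if the arm or the gripper's body presses on something with over 40 N, if the wrist force passes 120 N, or if a joint passes its speed limit or range.

### The arm

A 7-joint arm with a two-finger parallel gripper is mounted at the origin on the work surface. World frame = base frame: x ahead of the robot, y to its left, z up, the work surface at z = 0. Lengths are in mm, angles in degrees, forces in N, time in s.
With the tool pointing down it reaches from about 400 to 875 mm from the base axis. Payload 19.3 kg.
Tool frame: the origin (TCP) lies midway between the tips of the shut fingers; the grasp point (between the pads) lies 19 mm behind it (manip.pinch_z is the z of the grasp point in the tool frame, in mm); z points along the fingers, y is the direction in which the jaws open and shut (so a half turn about z gives the same grasp; the last joint's range is limited). The gripper opens to 85 mm and grips with 20 to 120 N. Pads are 22 mm wide; open, the fingers measure 114 mm over their backs; the gripper's body (76 mm by 85 mm) begins 54 mm behind the grasp point. The pads swing forward as they close: fully open they stand 13 mm farther back than shut.
Start: joints at [62.785, 29.874, -2.08, 91.645, 1.215, 58.505, -6.463], TCP at [246.119, -574.491, 231.291] pointing down, gripper open.
Joint ranges: [-166.77, 166.77], [-17.47, 122.26], [-85.68, 81.53], [9.62, 139.38], [-72.42, 252.41], [9.2, 110.78], [-144.41, 144.41]. Speed limits (degrees/s): [108.29, 108.29, 136.94, 136.94, 172.46, 172.46, 172.46].

### API

Orientations are given as a 3x3 rotation matrix whose columns are the frame's x, y, z axes.
In Python, from workcell import sense, cams, manip gives the robot as it stands. The module is installed in compiled form; this text tells all that it offers.
- The arm moves only by the shell command python3 -m inch 'ROWS' [FORCE]. ROWS is JSON, a list of rows, each a list of 3 entries, a list of its own where there are three numbers: the opening, from 0 (shut) to 1 (fully open), then the shift along the tool's x, y, z in cm, then the turn about the tool's z in rad. A call has 1 to 20 rows; each row is the pose to reach, as a shift and turn from the pose commanded when the call began, along the tool's axes at that moment; what a row does not reach only later rows make up. A row lasts 1/8 s, in which the tool goes at most 62.5 mm and 10.7 degrees, less where a joint would pass 70% of its speed; a pose out of reach is approached as far as the arm can. A call with a gripper value outside its range is refused whole. The fingers move at their own pace and stop on an object; FORCE is the grip in N (left out, the last holds). Time passes only in rows, so rows that repeat a pose let the fingers close. It gives the time, the measured TCP pose, the force and the opening at its end, in the units of the state.
- sense(): the state, without advancing time (a new reading comes with each control period).
- cams.get_image(name): name is "side" or "top" or "wrist"; returns a dict with "image" (480x640x3 uint8, red, green, blue), "fov_y" (degrees; the focal length in pixels is half the picture's height over the tangent of half this angle, whatever the lens; pixels are square), "cx", "cy" (the principal point, pixels), "rvec" (rotation vector, rad) and "tvec" (3), from world to camera coordinates, as OpenCV has them. Camera axes: x right, y down, z forward; pixel columns grow to the right and rows downward; lengths in mm; the calibration is good to about 2 mm. The wrist camera is an equidistant fisheye: a pixel r from the principal point sees the ray r / f radians off the axis. A picture is of the moment at which its call begins. There is no depth.
- manip.close_job(): hands the job in, once; it reports no verdict.
Trained networks look in a picture, given as the dict that the camera call returned (one of the last four; its "shot" number tells which), for a name from the list of things; names that differ only in an ending like _2 or _b are one class to them, and where a whole thing is asked for, a point or a joint stands for the part that bears it (a point fixed in the world has none). Each returns a list of dicts, best first, with "conf" (0 to 1); they miss things now and then, are a little off and sometimes report something else, mostly with a low value. They report only what shows in the picture. A call takes as long as a camera call.
- cams.find_in(picture, query): "position" ([x, y, z] in mm, in world coordinates, good to about 4 mm: the middle of the surface that is visible of it).
- cams.landmark_of(picture, query): "position" ([x, y, z] in mm, in world coordinates, good to about 4 mm: a listed point, or the origin of a listed thing).
The state is a dict: "time": time; "joints": joint angles; "qvel": joint speeds; "joint_efforts": joint torques, N m; "ee_pos": TCP position; "eef_rot": TCP orientation; "wrist_force": force on the tool from outside, world axes, zero at the start; "torque": the same for the moment, N m; "gripper_width": finger opening in mm.
Only numpy, scipy, OpenCV 4.12 (cv2) and the standard library are available. Lean on these libraries where they do the work, as an engineer would, in place of code of your own. Each camera call takes 0.05 s, during which the arm holds its last target. There are 200 camera calls.

## Working session

There is one attempt and no reset: what is moved stays moved. The work goes in short steps, Python scripts to look and compute and a shell command to move; the robot and the scene stay as the last step left them, time stands still between calls to the robot, and variables do not carry over. Pictures are saved under pics/ and viewed, about 8 in all and at most 12, crops included, and the job is handed in when it is done.

```bash
mkdir -p pics; python3 - <<'E'
from workcell import sense,cams,manip
import cv2,numpy as np
s=sense();print(s['time'],s['ee_pos'],s['eef_rot'],s['gripper_width'],manip.pinch_z)
ims=[]
for n in('top','side'):
    p=cams.get_image(n);ims.append(p['image'])
    print(n,p['fov_y'],p['rvec'],p['tvec'])
    for q in('sieve','bar_center','lug','sifter','ring_center','gap_mark','notch_mark','jar','catch_bowl','scraper','brush'):
        r=cams.landmark_of(p,q);print(q,[(np.round(d['position']).tolist(),round(d['conf'],2)) for d in r[:3]])
    cv2.imwrite(f'pics/{n}0.png',p['image'][:,:,::-1])
E
```

```text
0.0 [ 245.95578796 -574.21268789  230.72156203] [[ 9.19199792e-01  3.93791120e-01 -5.44402322e-04]
 [ 3.93791483e-01 -9.19199240e-01  1.01226982e-03]
 [-1.01791335e-04 -1.14485920e-03 -9.99999339e-01]] 85.50229711126705 -18.700000000000003
top 52.08262589949974 [ 2.19672249 -2.18162957  0.08127104] [ -13.11241546  586.23800397 1333.02584759]
sieve [([564.0, 212.0, 1.0], 0.55)]
bar_center [([563.0, 212.0, 78.0], 0.68), ([492.0, -213.0, 151.0], 0.64)]
lug [([502.0, 283.0, 31.0], 0.64), ([687.0, -191.0, -0.0], 0.36)]
sifter [([495.0, -213.0, 1.0], 0.74)]
ring_center [([491.0, -212.0, 151.0], 0.87)]
gap_mark [([586.0, -206.0, 152.0], 0.67)]
notch_mark [([577.0, -244.0, 152.0], 0.85)]
jar [([499.0, -1.0, -0.0], 0.59)]
catch_bowl [([688.0, -194.0, -1.0], 0.83), ([584.0, -202.0, 149.0], 0.44)]
scraper [([561.0, 448.0, 1.0], 0.77), ([503.0, 283.0, 30.0], 0.49)]
brush []
side 47.77511370418427 [ 0.53374243 -2.77997206  1.02026653] [ 571.26328346  239.61211654 1477.84172924]
sieve [([565.0, 210.0, -4.0], 0.69)]
bar_center [([561.0, 209.0, 78.0], 0.81)]
lug [([497.0, 288.0, 32.0], 0.98), ([578.0, -204.0, 153.0], 0.3)]
sifter [([496.0, -212.0, 1.0], 0.8)]
ring_center [([493.0, -213.0, 150.0], 0.68)]
gap_mark [([583.0, -200.0, 153.0], 0.72)]
notch_mark [([580.0, -249.0, 150.0], 0.66), ([504.0, 286.0, 32.0], 0.24)]
jar [([497.0, -1.0, -1.0], 0.98)]
catch_bowl [([691.0, -192.0, 2.0], 0.91)]
scraper [([559.0, 449.0, -5.0], 0.92), ([565.0, 209.0, -2.0], 0.58)]
brush [([426.0, -441.0, 3.0], 0.51)]
```

```bash
python3 - <<'E'
import cv2,numpy as np
a=cv2.imread('pics/top0.png')
cv2.imwrite('pics/top0b.png',cv2.resize(a,(800,600),interpolation=cv2.INTER_CUBIC))
E
```

```text
(no output)
```

View pics/top0b.png

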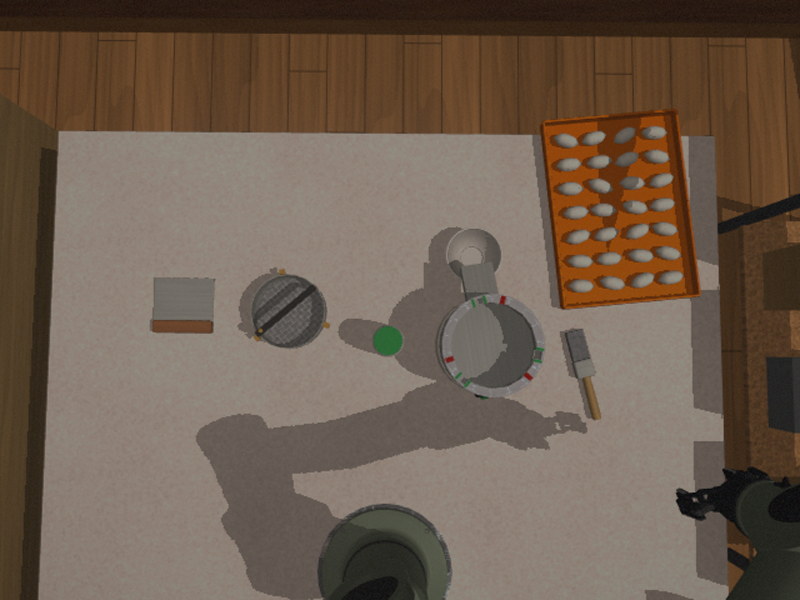

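```bash
cat > h.py <<'E'
from workcell import sense,cams,manip
import cv2,numpy as np
def yaw(): 
    R=sense()['eef_rot'];return np.degrees(np.arctan2(R[1,0],R[0,0]))
def delta(x,y,z,yw):
    s=sense();R=np.array(s['eef_rot']);d=R.T@(np.array([x,y,z])-s['ee_pos'])/10
    t=-(yw-yaw());t=(t+180)%360-180
    print('t',s['time'],'tcp',np.round(s['ee_pos'],1),'yaw',round(yaw(),2),'F',np.round(s['wrist_force'],1),'T',np.round(s['torque'],2),'w',round(s['gripper_width'],1),'j7',round(s['joints'][6],1))
    print('delta cm',np.round(d,2),'turn',round(np.radians(t),3))
def unproj(p,uv,z):
    uv=np.atleast_2d(np.array(uv,float));f=p['image'].shape[0]/2/np.tan(np.radians(p['fov_y']/2))
    q=(uv-[p['cx'],p['cy']])/f
    if p.get('fish'):
        r=np.linalg.norm(q,axis=1,keepdims=True)+1e-12; d=np.c_[q/r*np.sin(r),np.cos(r)]
    else: d=np.c_[q,np.ones(len(q))]
    R=cv2.Rodrigues(np.array(p['rvec'],float))[0];t=np.array(p['tvec'],float).ravel()
    C=-R.T@t;d=d@R
    return C+d*((z-C[2])/d[:,2])[:,None]
def marks(p,c,z=152):
    hsv=cv2.cvtColor(p['image'],cv2.COLOR_RGB2HSV)
    for n,m in(('green',cv2.inRange(hsv,(40,80,30),(90,255,255))),('red',cv2.inRange(hsv,(0,120,60),(6,255,255))|cv2.inRange(hsv,(172,120,60),(180,255,255)))):
        k,_,st,ce=cv2.connectedComponentsWithStats(m)
        for i in range(1,k):
            P=unproj(p,ce[i],z)[0];v=P[:2]-c
            if st[i,4]>=4 and 75<np.hypot(*v)<115: print(n,st[i,4],np.round(ce[i]),np.round(P[:2],1),'r',round(np.hypot(*v),1),'ang',round(np.degrees(np.arctan2(v[1],v[0])),1))
E
python3 - <<'E'
from h import *
p=cams.get_image('top');marks(p,np.array([492,-212.5]))
delta(563,211,230,130)
E
```

```text
green 9 [387. 239.] [ 584.1 -195. ] r 93.7 ang 10.8
green 10 [378. 242.] [ 576.7 -172.2] r 93.8 ang 25.4
green 11 [431. 279.] [ 486.3 -304. ] r 91.7 ang -93.6
green 12 [430. 288.] [ 463.  -298.9] r 91.1 ang -108.5
green 12 [366. 300.] [ 433.5 -142.2] r 91.5 ang 129.7
green 14 [374. 306.] [ 417.5 -160.2] r 91.0 ang 144.9
green 9 [387. 318.] [ 390.7 -192.9] r 103.2 ang 169.0
red 22 [402. 240.] [ 582.7 -230.8] r 92.5 ang -11.4
red 22 [360. 287.] [ 464.8 -125.7] r 91.0 ang 107.4
red 25 [422. 301.] [ 432.4 -280.3] r 90.2 ang -131.3
t 1.25 tcp [ 246.1 -574.5  231.3] yaw 23.19 F [-0.4  0.2 -0.9] T [0.04 0.04 0.01] w 85.4 j7 -6.5
delta cm [ 60.06 -59.72   0.13] turn -1.864
```

```bash
python3 -m inch '[[1,[3,-3,-1.5],0],[1,[7,-7,-3],0],[1,[12,-12,-3],-0.15],[1,[16,-16,-3],-0.3],[1,[20,-20,-3],-0.48],[1,[24,-24,-3],-0.66],[1,[28,-28,-3],-0.84],[1,[32,-32,-3],-1.02],[1,[36,-36,-3],-1.2],[1,[40,-40,-3],-1.38],[1,[44,-44,-3],-1.56],[1,[48,-48,-3],-1.74],[1,[52,-52,-3],-1.864],[1,[56,-56,-2],-1.864],[1,[59,-58.7,-1],-1.864],[1,[60,-59.7,0],-1.864],[1,[60,-59.7,2],-1.864],[1,[60,-59.7,2],-1.864]]' 80
python3 - <<'E'
from h import *
p=cams.get_image('wrist');p['fish']=1
print({k:v for k,v in p.items() if k!='image'})
for q in('sieve','bar_center','lug'):
    print(q,[(np.round(d['position'],1).tolist(),round(d['conf'],2)) for d in cams.landmark_of(p,q)[:4]])
cv2.imwrite('pics/w1.png',p['image'][:,:,::-1])
delta(563,211,57,130)
E
```

```text
time: 3.5
ee_pos: [561.9, 209.5, 210.2]
eef_rot: [[-0.642, 0.766, -0.002], [0.766, 0.642, -0.001], [0.0, -0.002, -1.0]]
wrist_force: [0.6, 0.2, 1.0]
gripper_width: 85.0
{'fov_y': 65.70646984690485, 'cx': 315.89817877526946, 'cy': 232.21111682047112, 'rvec': array([-2.6535119 , -0.96631158, -0.15715859]), 'tvec': array([-564.59400357, -225.85747548,  297.36749565]), 'shot': 4, 'fish': 1}
sieve [([563.8, 211.3, 1.6], 0.6)]
bar_center [([563.3, 212.3, 76.9], 0.67), ([563.3, 444.2, -0.8], 0.43)]
lug [([501.6, 286.1, 34.5], 0.86)]
t 3.7 tcp [562.9 210.2 212.2] yaw 129.95 F [-0.5 -0.7 -0.1] T [0.01 0.01 0.  ] w 85.8 j7 -5.2
delta cm [ 0.06  0.05 15.52] turn -0.001
```

View pics/w1.png

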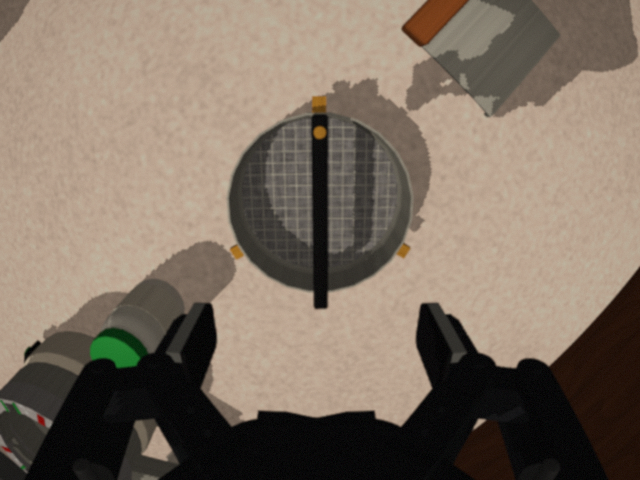

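The wrist view shows the black bar from the brass dot (319,132) to its other end (320,307), upright in the picture, with the lugs at (319,103), (236,251) and (403,250).

```bash
python3 - <<'E'
from h import *
p=cams.get_image('wrist');p['fish']=1
P=unproj(p,[[319.5,114],[320.5,308],[319.5,132]],83);print(P)
L=unproj(p,[[319.5,103],[236,251],[403,250]],38);print(L, L.mean(0))
m=P[:2].mean(0);d=P[0]-P[1];yw=np.degrees(np.arctan2(d[1],d[0]));print(m,np.linalg.norm(d),yw)
delta(m[0],m[1],57.3,yw)
E
```

```text
[[513.54639502 273.27081842  83.        ]
 [615.85569543 153.2260062   83.        ]
 [522.02868235 263.17739283  83.        ]]
[[508.27608175 280.19919249  38.        ]
 [534.09916599 128.60045164  38.        ]
 [653.06947029 229.57091705  38.        ]] [565.14823934 212.79018706  38.        ]
[564.70104523 213.24841231  83.        ] 157.72745446367531 130.43960228041942
t 3.75 tcp [562.9 210.2 212.2] yaw 129.95 F [ 0.9 -1.1  0.4] T [ 0.03 -0.02 -0.02] w 85.3 j7 -5.2
delta cm [ 0.12  0.32 15.49] turn -0.008
```

```bash
python3 -m inch '[[1,[0.15,0.25,4],-0.008],[1,[0.15,0.25,8],-0.008],[1,[0.15,0.25,11],-0.008],[1,[0.15,0.25,13.5],-0.008],[1,[0.15,0.25,14.8],-0.008],[1,[0.15,0.25,15.5],-0.008],[1,[0.15,0.25,15.5],-0.008],[0.5,[0.15,0.25,15.5],-0.008],[0.2,[0.15,0.25,15.5],-0.008],[0,[0.15,0.25,15.5],-0.008],[0,[0.15,0.25,15.5],-0.008],[0,[0.15,0.25,15.5],-0.008],[0,[0.15,0.25,15.5],-0.008],[0,[0.15,0.25,15.5],-0.008],[0,[0.15,0.25,15.5],-0.008],[0,[0.15,0.25,15.5],-0.008]]' 80
```

```text
time: 5.75
ee_pos: [563.6, 213.3, 56.6]
eef_rot: [[-0.649, 0.761, 0.0], [0.761, 0.649, -0.0], [-0.0, 0.0, -1.0]]
wrist_force: [-1.2, -1.0, 5.8]
gripper_width: 10.8
```

```bash
python3 -m inch '[[0,[0,0,-0.5],0],[0,[0,0,-2],0],[0,[0,0,-5],0],[0,[0,0,-9],0],[0,[0,0,-13],0],[0,[0,0,-17],0],[0,[0,0,-20],0],[0,[0,0,-21.5],0],[0,[0,0,-21.5],0],[0,[0,0,-21.5],0]]' 80
python3 - <<'E'
from h import *
delta(492.5,-212.7,272,138)
p=cams.get_image('side')
cv2.imwrite('pics/s1.png',p['image'][:,:,::-1])
E
```

```text
time: 7.0
ee_pos: [563.0, 213.0, 270.1]
eef_rot: [[-0.649, 0.761, -0.002], [0.761, 0.649, -0.001], [0.001, -0.002, -1.0]]
wrist_force: [0.4, -0.1, -5.1]
gripper_width: 10.7
t 7.0 tcp [563.  213.  270.1] yaw 130.45 F [ 0.4 -0.1 -5.1] T [ 0.01 -0.04 -0.01] w 10.7 j7 -2.8
delta cm [-27.82 -32.99  -0.15] turn -0.132
```

View pics/s1.png

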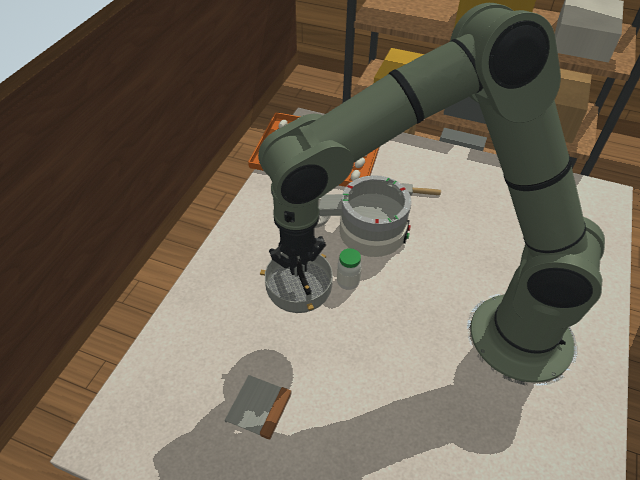

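The side view shows the sieve hanging level at (298,285) in the gripper, and the ring in full view around (375,195). I'll carry it over the ring and refine the centre.

```bash
python3 - <<'E'
from h import *
from scipy.optimize import least_squares
c0=np.array([492.5,-212.7])
for n in('top','side'):
    p=cams.get_image(n);hsv=cv2.cvtColor(p['image'],cv2.COLOR_RGB2HSV);obs=[]
    for col,m in((0,cv2.inRange(hsv,(40,70,30),(90,255,255))),(1,cv2.inRange(hsv,(0,110,60),(6,255,255))|cv2.inRange(hsv,(172,110,60),(180,255,255)))):
        k,_,st,ce=cv2.connectedComponentsWithStats(m)
        for i in range(1,k):
            P=unproj(p,ce[i],152)[0,:2];r=np.hypot(*(P-c0));a=np.degrees(np.arctan2(*(P-c0)[::-1]))
            if st[i,4]>=4 and 83<r<99:
                nom=[120*j+18+d for j in range(3) for d in ([-7.3,7.3] if col==0 else [-30])]
                e=[(a-x+180)%360-180 for x in nom];j=int(np.argmin(np.abs(e)))
                if abs(e[j])<5: obs.append((*P,nom[j]-18))
    o=np.array(obs)
    def f(v):
        a=np.radians(o[:,2]+v[2]);return np.r_[v[0]+v[3]*np.cos(a)-o[:,0],v[1]+v[3]*np.sin(a)-o[:,1]]
    s=least_squares(f,[*c0,18,91],loss='soft_l1');print(n,len(o),np.round(s.x,2),'rms',np.sqrt(np.mean(f(s.x)**2)).round(2))
    print([(q,np.round(d['position'],1).tolist()) for q in('ring_center','gap_mark') for d in cams.landmark_of(p,q)[:1]])
delta(492.5,-212.7,272,138)
E
python3 -m inch '[[0,[-1,-1.2,0],0],[0,[-3,-3.6,0],0],[0,[-6,-7.2,0],0],[0,[-9,-10.8,0],0],[0,[-12,-14.4,0],0],[0,[-15,-18,0],0],[0,[-18,-21.6,0],-0.03],[0,[-21,-25,0],-0.06],[0,[-24,-28.6,0],-0.1],[0,[-26,-31,0],-0.13],[0,[-27.3,-32.4,0],-0.132],[0,[-27.8,-33,0],-0.132],[0,[-27.8,-33,0],-0.132],[0,[-27.8,-33,0],-0.132]]' 80
```

```text
top 9 [ 493.53 -211.9    18.16   92.11] rms 0.4
[('ring_center', [491.2, -213.2, 149.9]), ('gap_mark', [584.6, -203.6, 151.4])]
side 9 [ 495.98 -213.86   18.13   92.06] rms 0.52
[('ring_center', [491.7, -214.0, 147.7])]
t 7.35 tcp [563.4 213.3 271. ] yaw 130.45 F [ 0.3  0.7 -3.9] T [0.02 0.   0.  ] w 10.6 j7 -2.8
delta cm [-27.82 -33.04  -0.1 ] turn -0.132
time: 9.1
ee_pos: [492.9, -211.4, 271.4]
eef_rot: [[-0.744, 0.668, 0.0], [0.668, 0.744, 0.0], [-0.0, 0.0, -1.0]]
wrist_force: [0.5, 0.0, -4.3]
gripper_width: 10.6
```

```bash
python3 - <<'E'
from h import *
a=cams.get_image('top');b=cams.get_image('wrist')
cv2.imwrite('pics/w2.png',np.hstack([cv2.resize(a['image'][180:360,300:500],(400,360)),cv2.resize(b['image'],(400,300)).copy()if 0 else cv2.resize(b['image'],(400,360))])[:,:,::-1])
cv2.imwrite('pics/t2raw.png',a['image'][:,:,::-1]);cv2.imwrite('pics/w2raw.png',b['image'][:,:,::-1])
delta(493.5,-212.8,230,138.15)
E
```

```text
t 9.2 tcp [ 492.9 -211.5  271.4] yaw 138.08 F [-0.2  0.7 -4.8] T [ 0.01  0.03 -0.02] w 10.7 j7 50.8
delta cm [-0.13 -0.06  4.14] turn -0.001
```

View pics/w2.png

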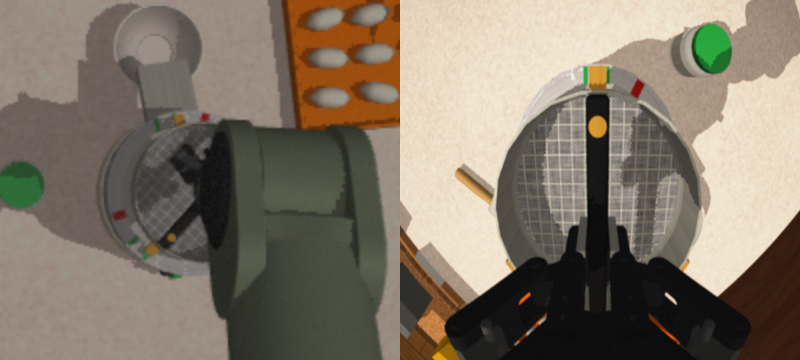

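The left panel (top view) shows the lugs over the gaps at the bowl side and lower left. The right panel (wrist view) shows the front lug at (598,76), centred between its green marks, and the other two lugs at (512,264) and (684,264).

```bash
python3 - <<'E'
from h import *
p=cams.get_image('wrist');p['fish']=1
s=sense();R=np.array(s['eef_rot']);T=np.array(s['ee_pos'])
hsv=cv2.cvtColor(p['image'],cv2.COLOR_RGB2HSV)
zo=T[2]-57.3
for n,m,z in(('brass',cv2.inRange(hsv,(12,130,80),(25,255,255)),zo+38),('green',cv2.inRange(hsv,(40,90,30),(90,255,255)),152),('red',cv2.inRange(hsv,(0,120,60),(6,255,255))|cv2.inRange(hsv,(172,120,60),(180,255,255)),152)):
    k,_,st,ce=cv2.connectedComponentsWithStats(m)
    for i in range(1,k):
        if st[i,4]<15: continue
        P=unproj(p,ce[i],z)[0];q=R.T@(P-T)
        if np.hypot(*q[:2])<115:print(n,st[i].tolist(),ce[i].round(1),'world',P.round(1)[:2],'tool',q.round(1)[:2])
g=cv2.cvtColor(p['image'],cv2.COLOR_RGB2GRAY);print(g[110:140,315].tolist())
E
python3 -c "
import cv2;a=cv2.imread('pics/w2raw.png');cv2.imwrite('pics/w2c.png',cv2.resize(a[60:380,130:510],(760,600),interpolation=cv2.INTER_CUBIC))"
```

```text
brass [302, 88, 29, 32, 868] [316.  103.5] world [ 428.8 -153.8] tool [86.4  0.2]
brass [301, 154, 31, 30, 740] [315.7 168.6] world [ 449.9 -173. ] tool [57.8  0.1]
brass [88, 225, 60, 47, 835] [117.5 247.1] world [ 409.4 -274.8] tool [  20.  -102.7]
brass [170, 347, 14, 16, 81] [176.  354.4] world [ 473.6 -302.2] tool [-46.2 -80.2]
brass [449, 347, 14, 16, 79] [455.7 354.3] world [ 580.8 -182.4] tool [-45.9  80.5]
brass [192, 392, 15, 12, 41] [199.2 397.1] world [ 504.1 -318.3] tool [-79.6 -71.8]
green [294, 89, 6, 23, 138] [296.5 100. ] world [ 416.8 -161.2] tool [ 90.3 -13.3]
green [331, 89, 4, 22, 88] [332.5  99.5] world [ 433.2 -142.5] tool [90.7 11.5]
red [369, 106, 22, 25, 311] [379.6 117.9] world [ 464.4 -126. ] tool [78.4 44.7]
[161, 155, 136, 116, 103, 101, 102, 103, 103, 98, 104, 111, 114, 97, 77, 49, 25, 15, 14, 14, 17, 18, 21, 23, 21, 23, 22, 26, 24, 23]
```

View pics/w2c.png

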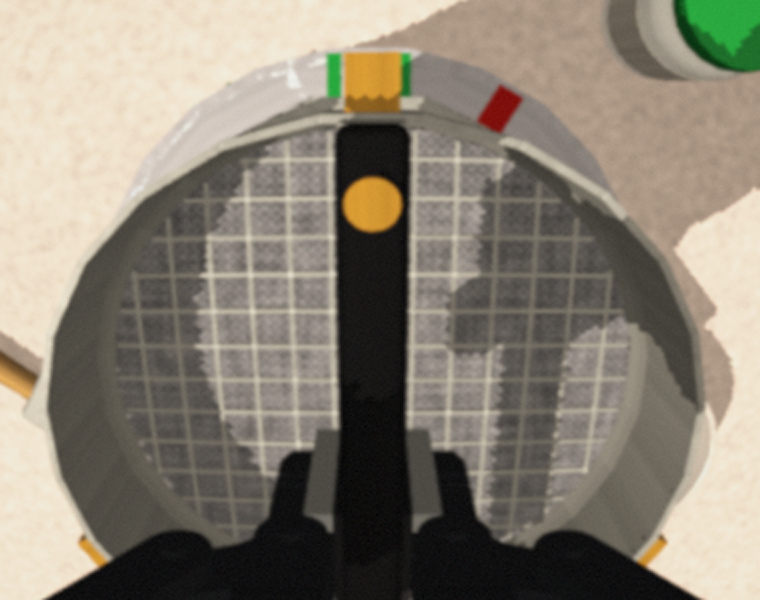

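The lug marks fit an offset of about (-1, -1) mm in the tool frame with the angle right. I'll descend to just above the lip.

```bash
python3 -m inch '[[0,[-0.1,-0.1,1],0],[0,[-0.11,-0.1,3],0],[0,[-0.11,-0.1,4.5],0],[0,[-0.11,-0.1,5.3],0],[0,[-0.11,-0.1,5.8],0],[0,[-0.11,-0.1,6.2],0],[0,[-0.11,-0.1,6.6],0],[0,[-0.11,-0.1,7],0],[0,[-0.11,-0.1,7.4],0],[0,[-0.11,-0.1,7.8],0],[0,[-0.11,-0.1,8.2],0],[0,[-0.11,-0.1,8.5],0],[0,[-0.11,-0.1,8.5],0],[0,[-0.11,-0.1,8.5],0]]' 80
python3 - <<'E'
from h import *
delta(493.5,-212.8,164,138.15)
p=cams.get_image('wrist');p['fish']=1
s=sense();R=np.array(s['eef_rot']);T=np.array(s['ee_pos'])
hsv=cv2.cvtColor(p['image'],cv2.COLOR_RGB2HSV);zo=T[2]-57.3
for n,m,z in(('brass',cv2.inRange(hsv,(12,130,80),(25,255,255)),zo+38),('green',cv2.inRange(hsv,(40,90,30),(90,255,255)),152),('red',cv2.inRange(hsv,(0,120,60),(6,255,255))|cv2.inRange(hsv,(172,120,60),(180,255,255)),152)):
    k,_,st,ce=cv2.connectedComponentsWithStats(m)
    for i in range(1,k):
        q=R.T@(unproj(p,ce[i],z)[0]-T)
        if st[i,4]>15 and np.hypot(*q[:2])<115:print(n,st[i].tolist(),'tool',q.round(1)[:2])
cv2.imwrite('pics/w3.png',cv2.resize(p['image'][60:380,130:510],(760,600))[:,:,::-1])
E
```

```text
time: 11.0
ee_pos: [492.9, -213.8, 186.4]
eef_rot: [[-0.743, 0.669, 0.0], [0.669, 0.743, -0.0], [-0.0, 0.0, -1.0]]
wrist_force: [0.9, -0.3, -4.4]
gripper_width: 10.3
t 11.0 tcp [ 492.9 -213.8  186.4] yaw 138.01 F [ 0.9 -0.3 -4.4] T [ 0.02 -0.01 -0.05] w 10.3 j7 46.8
delta cm [0.03 0.11 2.24] turn -0.002
brass [302, 87, 29, 33, 916] tool [86.4 -0. ]
brass [301, 154, 31, 30, 742] tool [57.8 -0. ]
brass [170, 347, 14, 16, 81] tool [-46.2 -80.2]
brass [449, 347, 14, 16, 83] tool [-46.   80.4]
green [286, 75, 10, 35, 340] tool [ 91.9 -11.8]
green [338, 75, 10, 34, 333] tool [92.3 12.4]
red [396, 101, 33, 39, 667] tool [79.9 46.2]
red [140, 263, 10, 16, 132] tool [  0.5 -96.7]
```

View pics/w3.png

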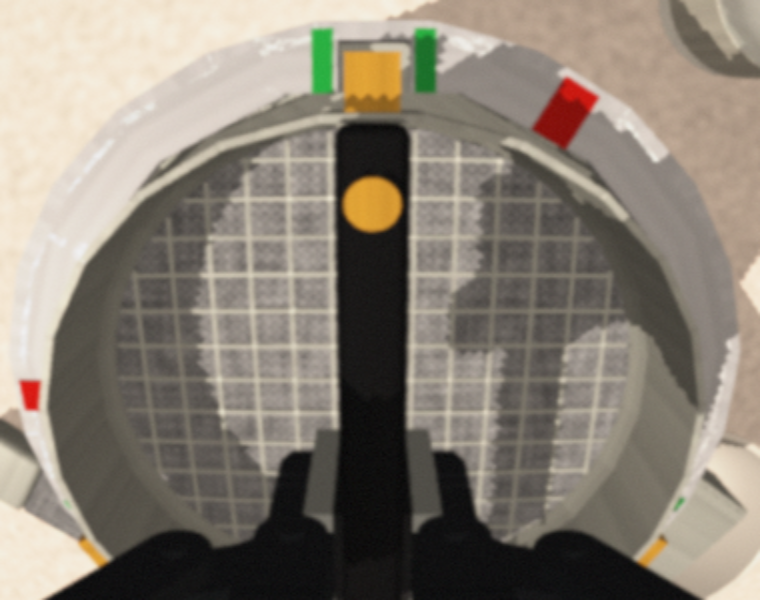

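Here the front lug at (372,78) sits centred in its gap, between the green marks at x=322 and x=425. I'll go on down gently, to below the lip but short of the ledge.

```bash
python3 -m inch '[[0,[0.04,0.03,0.2],0],[0,[0.04,0.03,0.4],0],[0,[0.04,0.03,0.6],0],[0,[0.04,0.03,0.75],0],[0,[0.04,0.03,0.9],0],[0,[0.04,0.03,1.0],0],[0,[0.04,0.03,1.1],0],[0,[0.04,0.03,1.2],0],[0,[0.04,0.03,1.2],0],[0,[0.04,0.03,1.2],0]]' 80; python3 -c "
from h import *
delta(493,-213.5,164,138)"
```

```text
time: 12.3
ee_pos: [492.8, -213.3, 174.3]
eef_rot: [[-0.743, 0.669, -0.0], [0.669, 0.743, 0.0], [0.0, 0.0, -1.0]]
wrist_force: [-0.7, 0.5, -4.0]
gripper_width: 10.6
t 12.3 tcp [ 492.8 -213.3  174.3] yaw 138.01 F [-0.7  0.5 -4. ] T [ 0.02 -0.01  0.03] w 10.6 j7 46.1
delta cm [-0.03  0.    1.03] turn 0.0
```

```bash
python3 -m inch '[[0,[0,0,0.15],0],[0,[0,0,0.3],0],[0,[0,0,0.45],0],[0,[0,0,0.6],0],[0,[0,0,0.7],0],[0,[0,0,0.8],0],[0,[0,0,0.8],0],[0,[0,0,0.8],0]]' 80; python3 -c "
from h import *
delta(493,-213.5,164,138)"
```

```text
time: 13.3
ee_pos: [492.8, -213.3, 166.3]
eef_rot: [[-0.743, 0.669, 0.0], [0.669, 0.743, -0.0], [-0.0, 0.0, -1.0]]
wrist_force: [-0.5, 0.2, -4.5]
gripper_width: 10.2
t 13.3 tcp [ 492.8 -213.3  166.3] yaw 138.01 F [-0.5  0.2 -4.5] T [ 0.03 -0.01  0.01] w 10.2 j7 45.6
delta cm [-0.03  0.    0.23] turn 0.0
```

```bash
python3 -m inch '[[0,[0,0,0.05],0],[0,[0,0,0.1],0],[0,[0,0,0.15],0],[0,[0,0,0.2],0],[0,[0,0,0.2],0],[0,[0,0,0.2],0]]' 80; python3 -c "
from h import *
delta(493,-213.5,164,138)"
```

```text
time: 14.05
ee_pos: [492.8, -213.3, 164.3]
eef_rot: [[-0.743, 0.669, -0.0], [0.669, 0.743, 0.0], [0.0, 0.0, -1.0]]
wrist_force: [0.4, 0.1, -4.6]
gripper_width: 10.9
t 14.05 tcp [ 492.8 -213.3  164.3] yaw 138.01 F [ 0.4  0.1 -4.6] T [ 0.01 -0.03  0.02] w 10.9 j7 45.5
delta cm [-0.03  0.    0.03] turn 0.0
```

```bash
python3 -m inch '[[0,[0,0,0.05],0],[0,[0,0,0.1],0],[0,[0,0,0.1],0],[0,[0,0,0.1],0]]' 80; python3 -c "
from h import *
delta(493,-213.5,164,138)"; python3 -m inch '[[0,[0,0,0.05],0],[0,[0,0,0.1],0],[0,[0,0,0.1],0],[0,[0,0,0.1],0]]' 80; python3 -c "
from h import *
delta(493,-213.5,164,138)"
```

```text
time: 14.55
ee_pos: [492.8, -213.3, 163.3]
eef_rot: [[-0.743, 0.669, 0.0], [0.669, 0.743, -0.0], [-0.0, 0.0, -1.0]]
wrist_force: [0.2, 0.6, -3.0]
gripper_width: 10.5
t 14.55 tcp [ 492.8 -213.3  163.3] yaw 138.01 F [ 0.2  0.6 -3. ] T [0.03 0.06 0.03] w 10.5 j7 45.4
delta cm [-0.03  0.   -0.07] turn 0.0
time: 15.05
ee_pos: [492.8, -213.4, 162.4]
eef_rot: [[-0.743, 0.669, 0.0], [0.669, 0.743, -0.0], [-0.0, 0.0, -1.0]]
wrist_force: [-1.0, 0.8, 2.0]
gripper_width: 10.9
t 15.05 tcp [ 492.8 -213.4  162.4] yaw 138.01 F [-1.   0.8  2. ] T [0.04 0.26 0.03] w 10.9 j7 45.4
delta cm [-0.02  0.   -0.16] turn 0.0
```

Contact is at a TCP height of about 163.3, so the lugs are on the ledge with light preload. Next I'll turn clockwise.

```bash
python3 -m inch '[[0,[0,0,0],0.03],[0,[0,0,0],0.07],[0,[0,0,0],0.11],[0,[0,0,0],0.15],[0,[0,0,0],0.15]]' 80; python3 -c "
from h import *
delta(493,-213.5,164,108)"
```

```text
time: 15.68
ee_pos: [492.9, -213.3, 162.4]
eef_rot: [[-0.634, 0.773, 0.0], [0.773, 0.634, -0.0], [-0.0, 0.0, -1.0]]
wrist_force: [0.1, -1.0, 2.0]
gripper_width: 10.6
t 15.675 tcp [ 492.9 -213.3  162.4] yaw 129.37 F [ 0.1 -1.   2. ] T [ 0.04 -0.08  0.09] w 10.6 j7 38.0
delta cm [-0.02 -0.   -0.16] turn 0.373
```

Turning freely under the lip, with a torque of 0.1 Nm.

```bash
python3 -m inch '[[0,[0,0,0],0.04],[0,[0,0,0],0.08],[0,[0,0,0],0.12],[0,[0,0,0],0.16],[0,[0,0,0],0.2],[0,[0,0,0],0.24],[0,[0,0,0],0.28],[0,[0,0,0],0.32],[0,[0,0,0],0.345],[0,[0,0,0],0.345]]' 80; python3 -c "
from h import *
delta(493,-213.5,164,108)"; python3 -m inch '[[0,[0,0,0],0.01],[0,[0,0,0],0.02],[0,[0,0,0],0.028],[0,[0,0,0],0.028],[0,[0,0,0],0.028]]' 80; python3 -c "
from h import *
delta(493,-213.5,164,108)"
```

```text
time: 16.92
ee_pos: [492.8, -213.4, 162.3]
eef_rot: [[-0.336, 0.942, -0.0], [0.942, 0.336, -0.0], [-0.0, -0.0, -1.0]]
wrist_force: [0.7, -0.2, 1.5]
gripper_width: 10.7
t 16.925 tcp [ 492.8 -213.4  162.3] yaw 109.62 F [ 0.7 -0.2  1.5] T [-0.15 -0.04  0.12] w 10.7 j7 21.1
delta cm [-0.02  0.02 -0.17] turn 0.028
time: 17.55
ee_pos: [492.7, -213.3, 162.2]
eef_rot: [[-0.31, 0.951, -0.0], [0.951, 0.31, 0.0], [0.0, -0.0, -1.0]]
wrist_force: [-0.4, 1.2, -4.1]
gripper_width: 11.1
t 17.55 tcp [ 492.7 -213.3  162.2] yaw 108.05 F [-0.4  1.2 -4.1] T [0.07 0.01 0.02] w 11.1 j7 19.8
delta cm [-0.03  0.02 -0.18] turn 0.001
```

The support force has vanished, so the lugs are over the notches. I'll lower gently.

```bash
python3 -m inch '[[0,[0,0,0.05],0],[0,[0,0,0.1],0],[0,[0,0,0.15],0],[0,[0,0,0.2],0],[0,[0,0,0.2],0]]' 80; python3 -c "
from h import *
delta(493,-213.5,164,108)"; python3 -m inch '[[0,[0,0,0.06],0],[0,[0,0,0.12],0],[0,[0,0,0.18],0],[0,[0,0,0.24],0],[0,[0,0,0.24],0]]' 80; python3 -c "
from h import *
delta(493,-213.5,164,108)"
```

```text
time: 18.18
ee_pos: [492.7, -213.3, 160.2]
eef_rot: [[-0.31, 0.951, -0.0], [0.951, 0.31, 0.0], [0.0, -0.0, -1.0]]
wrist_force: [0.1, 0.3, -3.7]
gripper_width: 10.6
t 18.175 tcp [ 492.7 -213.3  160.2] yaw 108.05 F [ 0.1  0.3 -3.7] T [ 0.01 -0.02 -0.08] w 10.6 j7 19.7
delta cm [-0.02  0.02 -0.38] turn 0.001
time: 18.8
ee_pos: [492.8, -213.3, 157.9]
eef_rot: [[-0.31, 0.951, -0.0], [0.951, 0.31, 0.0], [0.0, -0.0, -1.0]]
wrist_force: [-0.0, -0.9, -4.5]
gripper_width: 10.6
t 18.8 tcp [ 492.8 -213.3  157.9] yaw 108.05 F [-0.  -0.9 -4.5] T [ 0.03 -0.02 -0.05] w 10.6 j7 19.6
delta cm [-0.02  0.02 -0.61] turn 0.001
```

```bash
python3 -m inch '[[0,[0,0,0.04],0],[0,[0,0,0.08],0],[0,[0,0,0.12],0],[0,[0,0,0.12],0],[0,[0,0,0.12],0]]' 80; python3 -c "
from h import *
delta(493,-213.5,164,108)"
```

```text
time: 19.42
ee_pos: [492.8, -213.3, 156.8]
eef_rot: [[-0.31, 0.951, 0.0], [0.951, 0.31, -0.0], [-0.0, 0.0, -1.0]]
wrist_force: [-0.8, 0.1, 0.2]
gripper_width: 10.7
t 19.425 tcp [ 492.8 -213.3  156.8] yaw 108.05 F [-0.8  0.1  0.2] T [0.09 0.2  0.08] w 10.7 j7 19.5
delta cm [-0.02  0.01 -0.72] turn 0.001
```

Seated: the load is transferred at TCP 156.8, 6.5 mm below the ledge contact. I'll release and rise.

```bash
python3 -m inch '[[0.15,[0,0,0],0],[0.3,[0,0,0],0],[0.5,[0,0,0],0],[0.7,[0,0,0],0],[0.7,[0,0,0],0],[0.7,[0,0,0],0],[0.7,[0,0,-0.5],0],[0.7,[0,0,-1.5],0],[0.7,[0,0,-3],0],[0.7,[0,0,-6],0],[0.7,[0,0,-9],0],[0.7,[0,0,-11],0],[0.7,[0,0,-11],0],[0.7,[0,0,-11],0]]' 80
python3 - <<'E'
from h import *
delta(493,-213.5,164,108)
p=cams.get_image('wrist');p['fish']=1;cv2.imwrite('pics/w4.png',p['image'][:,:,::-1])
s=cams.get_image('side')
for n,a in(('w',p),('s',s)):
  for q in('sieve','bar_center','ring_center','lug'):print(n,q,[(np.round(d['position'],1).tolist(),round(d['conf'],2)) for d in cams.landmark_of(a,q)[:1]])
cv2.imwrite('pics/w4.png',np.hstack([cv2.resize(p['image'],(400,300)),cv2.resize(s['image'][140:290,280:480],(400,300))])[:,:,::-1])
E
```

```text
time: 21.18
ee_pos: [492.5, -213.3, 266.6]
eef_rot: [[-0.31, 0.951, -0.0], [0.951, 0.31, -0.0], [0.0, -0.0, -1.0]]
wrist_force: [0.9, 0.5, -0.6]
gripper_width: 59.9
t 21.175 tcp [ 492.5 -213.3  266.6] yaw 108.04 F [ 0.9  0.5 -0.6] T [ 0.02 -0.01  0.  ] w 59.9 j7 24.2
delta cm [-0.03  0.04 10.26] turn 0.001
w sieve [([492.7, -210.6, 104.2], 0.87)]
w bar_center [([495.3, -215.0, 177.1], 0.75)]
w ring_center []
w lug []
s sieve [([495.0, -215.1, 98.8], 0.7)]
s bar_center [([493.8, -213.7, 179.1], 0.61)]
s ring_center [([581.2, -197.2, 152.6], 0.62)]
s lug [([464.0, -121.6, 133.3], 0.93)]
```

View pics/w4.png

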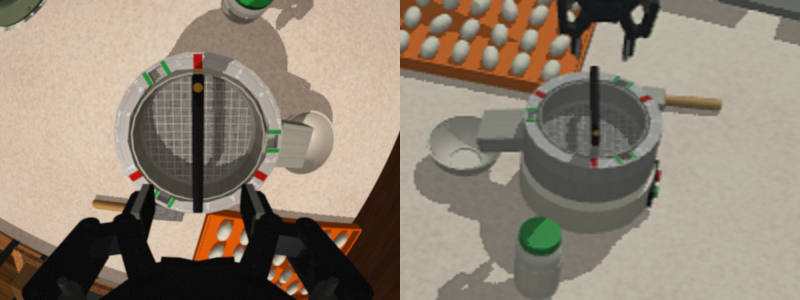

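The bar end now lies under the red mark at (198,62), the gaps are empty, the sieve sits concentric in the ring and the gripper is clear of it.

```bash
python3 -c "
from h import *
print(manip.close_job())"
```

```text
the job is handed in; nothing more can be done
None
```

The sieve is locked in the sifter and released, and the job is handed in at about 21 s of the 64 s allowed. No verdict was reported.

- **Fitting:** I gripped the sieve by its bar and lined its lugs up with the green-marked gaps; the ring measured about 18° from world x. I lowered it through without touching the lip. It met the ledge at TCP height 163.3 mm, with 6–7 N of preload.
- **Locking:** I turned it 30° clockwise at about 0.1 Nm. The support force vanished over the notches, and I lowered it until it rested at TCP 156.8 mm, 6.5 mm below the ledge contact. I then opened the gripper and rose 110 mm.
- **Last checks:** The bar end lies under a red mark, the gaps are empty, and the wrist force is about 0.
    - **Position:** The networks put the sieve within about 3 mm of the estimated ring centre.
    - **Height:** The networks gave 104.2 mm (wrist camera) and 98.8 mm (side camera). The first is above the 103.3 mm limit, but both are only good to about 4 mm. The drop I felt puts it near 101 mm.
    - **Failed or off:** In the final pictures the wrist view did not find the ring centre or a lug, and the side view gave a wrong place for the ring centre. I judged level only by eye. The bystanders looked undisturbed, but I did not measure them again.

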